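# Jar lids into the slanted drying rack

## Robot

A 6-joint arm with a two-finger parallel gripper is mounted at the origin on the work surface. World frame = base frame: x ahead of the robot, y to its left, z up, the work surface at z = 0. Lengths are in m, angles in rad, forces in N, time in s.
With the tool pointing down it reaches from about 0.35 to 0.975 m from the base axis. Payload 4.9 kg.
Tool frame: the origin (TCP) lies at the very end of the fingers, on their centre line; the grasp point (between the pads) lies behind it (manip.pinch_z is the y of the grasp point in the tool frame, in m); y points along the fingers, x is the direction in which the jaws open and shut, and the axes are right-handed (so a half turn about y gives the same grasp; the last joint's range is limited). The gripper opens to 85 mm and grips with 20 to 120 N. Pads are 22 mm wide; open, the fingers measure 114 mm over their backs; the gripper's body (76 mm by 85 mm) begins 54 mm behind the grasp point. The pads swing forward as they close: fully open they stand 13 mm farther back than shut.
Start: joints at [-1.342, 0.053, 1.613, -0, 1.476, -0.119], TCP at [0.213, -0.588, 0.231] pointing down, gripper open.
Joint ranges: [-3.01, 3.01], [-1.01, 2.22], [0.06, 2.58], [-1.02, 4.17], [0.09, 2.62], [-3.14, 3.14]. Speed limits (rad/s): [2.57, 2.57, 3.14, 3.14, 3.14, 3.14].

## Interface

Orientations are given as a unit quaternion [w, x, y, z].
In Python, from plant import manip gives the robot as it stands.
- The arm moves only by the tool drive_tool, never from a script. Its argument "motion" is a list of rows, each a list of 3 entries, a list of its own where there are three numbers: the shift along the tool's x, y, z in units of 25 mm (1.0 is 25 mm), then the turn, a rotation vector about the tool's x, y, z in units of 5 degrees (1.0 is 5 degrees), then the closure, from -1 (fully open) to 1 (shut). A call has 1 to 12 rows; each row shifts and turns the commanded pose from where the row before left it, along the tool's axes as they then stand; what a row does not reach is not made up. A row lasts 1/10 s, in which the tool goes at most 50 mm and 8.59 degrees, less where a joint would pass 70% of its speed; a pose out of reach is approached as far as the arm can. A call is refused whole if a number of a shift passes 1 or a number of a turn 1, either way. A call with a gripper value outside its range is refused whole. The fingers move at their own pace and stop on an object; the grip force is fixed at half the most. Time passes only in rows, so rows that do not move let the fingers close. It gives the time, the measured TCP pose, the force and the opening at its end, in the units of the state.
- manip.state(): the state, without advancing time (a new reading comes with each control period).
- manip.grab_frame(name): name is "scene" or "top" or "wrist"; returns a dict with "img" (384x512x3 uint8, blue, green, red), "range_z" (384x512 float32, m along the optical axis (not along the pixel's ray), 0 where there is no reading), "camera_matrix" (3x3 intrinsics, pixels), "world_from_camera" (4x4, takes a point from camera to world coordinates); the wrist camera has in their place "T_tool_cam" (4x4, takes a point from camera to tool coordinates, whose origin is the TCP and whose axes are the tool frame's). Camera axes: x right, y down, z forward; pixel columns grow to the right and rows downward; lengths in m; the calibration is good to about 2 mm. A picture is of the moment at which its call begins: read the wrist's pose just before it.
- manip.job_done(): hands the job in, once; it reports no verdict.
The state is a dict: "time": time; "joint_pos": joint angles; "joint_vel": joint speeds; "joint_efforts": joint torques, N m; "tool_pos": TCP position; "tool_rot": TCP orientation; "contact_force": force on the tool from outside, world axes, zero at the start; "ft_torque": the same for the moment, N m; "gripper_width": opening from 0.0 (shut) to 1.0 (fully open).
Only numpy, scipy, OpenCV 4.12 (cv2) and the standard library are available. Lean on these libraries where they do the work, as an engineer would, in place of code of your own. Each camera call takes 0.05 s, during which the arm holds its last target. There are 200 camera calls.

## Task

Two washed steel jar lids lie on the marble; put them in the little wooden drying rack to drain, one lid in each of its two slanting pockets, pushed or dropped right down to the pocket's floor and left leaning there. The rack's carriage is clamped somewhere along its board, so look or feel for where it stands. Leave the bowl, the spice jar and the spoon where they are.

Things in the scene. Friction and masses are not known exactly. Their poses are not given: they have to be found in the camera images.
- lid_a: round steel jar lid, a closed disc 56 mm in diameter and 12 mm thick, about 30 g, lying flat on the slab at the start; both are alike. Origin at the disc's centre, z along its axis (up at the start)
- lid_b: round steel jar lid, a closed disc 56 mm in diameter and 12 mm thick, about 30 g, lying flat on the slab at the start; both are alike. Origin at the disc's centre, z along its axis (up at the start)
- board: fixed wooden base board of the drying rack, 200 x 90 x 12 mm. Origin on its centre line at slab level, x along it away from the robot, y left, z up; spans x -115 to +85 mm. On it a wooden carriage with two pockets is clamped at an offset d of -20 to +20 mm along x. d is NOT reported: feel for it (pushes under 25 N do not shift it) or look. The points below stay on the board
- end_face (a point): point on the board where the carriage's near end face would be if d = 0 (board x = -86.5 mm, z = 28 mm); axes as the board. The real face is d further along x: an upright block end square to x, 50 mm wide in y, from 12 to 44 mm above the slab. The far end has the same kind of face 143 mm further along x
- lid_home (a point): centre of a lid home in the NEAR pocket if d = 0 (board x = -18.5 mm, 56 mm above the slab). Real place: d further along x; the far pocket is 37 mm beyond along x. Pockets are slots 18 mm wide sloping at 45 degrees, rising away from the robot; the lid rests on the far wall, its upper face towards the robot. Centred in the slot it is 2 mm nearer and 2 mm higher
- pocket_floor (a point): foot of the near pocket's far wall if d = 0 (board x = -34.1 mm, 32 mm above the slab); axes as the board. From there the far wall rises 42 mm along the slope, the near wall 16 mm above the floor; walls 8 mm thick, 40 mm wide in y, so fingers holding a lid across y pass outside them. Floor square to the slope; cheeks at y = 24 to 30 mm either side, 10 mm high, stop rolling
- bowl: bystander: blue ceramic bowl, 130 mm across, 60 mm high, origin under its centre
- jar: bystander: glass spice jar with a twist cap, 56 mm across, 100 mm high, origin under its centre
- spoon: bystander: olive-wood spoon 200 mm long, lying flat, origin under its middle, x along it
Not all that is in view belongs to the job. What is shaped like the lid_b but blue or red is not meant.

How it is judged:
By the outcome, as a careful person would: the job done as asked, in the order asked, and still so for the second after the job is handed in, with the robot touching nothing.
It also fails if it takes over 70 s, if anything falls off the work surface, if the arm or the gripper's body presses on something with over 40 N, if the wrist force passes 120 N, or if a joint passes its speed limit or range.

## Working session

There is one attempt and no reset: what is moved stays moved. The work goes in short steps, Python scripts to look and compute and a tool call to move; the robot and the scene stay as the last step left them, time stands still between calls to the robot, and variables do not carry over. Pictures are saved under pics/ and viewed, about 8 in all and at most 12, crops included, and the job is handed in when it is done.

Besides the shell and the picture viewer there is one more tool, called by a JSON object that holds its "api" and its "payload", one argument or row to a line. drive_tool: Moves the arm, as the interface text tells. Its arguments: {"type":"object","properties":{"motion":{"type":"array","items":{"type":"array"}}},"required":["motion"]}

```bash
ls; mkdir -p pics
python3 - <<'E'
from plant import manip
import cv2,numpy as np
print(manip.pinch_z, manip.state())
for n in ("scene","top"):
    f=manip.grab_frame(n); cv2.imwrite(f"pics/{n}0.png",f["img"]); np.savez(f"{n}0.npz",**f)
    print(f["camera_matrix"],f["world_from_camera"])
E
```

```text
pics
-0.0187 {'time': 0.0, 'joint_pos': array([-1.34198170e+00,  5.33734527e-02,  1.61432977e+00, -2.75878099e-05,
        1.47597290e+00, -1.18989307e-01]), 'joint_vel': array([ 0.00038509,  0.000734  ,  0.00080927,  0.00123338,  0.00118344,
       -0.00095993]), 'joint_efforts': array([ 4.47955235e-04, -3.93677759e+01, -3.70177674e+01, -1.52782955e-04,
        6.98031407e-03,  4.09491108e-08]), 'tool_pos': array([ 0.21287633, -0.58695749,  0.23003135]), 'tool_rot': array([ 0.57945643, -0.5784879 ,  0.40649934, -0.40538904]), 'contact_force': array([-0.36290706, -0.25156752,  0.73943393]), 'ft_torque': array([0.00112746, 0.04887492, 0.08248322]), 'gripper_width': 1.0005753112059883}
[[376.7315536    0.         262.96889354]
 [  0.         376.7315536  192.54130554]
 [  0.           0.           1.        ]] [[ 0.49254066  0.47094844 -0.73185467  1.26769164]
 [ 0.87003246 -0.24602051  0.42722059 -0.48683574]
 [ 0.02114761 -0.84716083 -0.53091553  0.56605204]
 [ 0.          0.          0.          1.        ]]
[[373.5820205    0.         252.68131155]
 [  0.         373.5820205  194.03562927]
 [  0.           0.           1.        ]] [[ 0.00465439 -0.99114332  0.13271497  0.45476007]
 [-0.9995106  -0.00871648 -0.03004312 -0.09515113]
 [ 0.03093384 -0.13251019 -0.99069882  0.89867921]
 [ 0.          0.          0.          1.        ]]
```

View pics/top0.png

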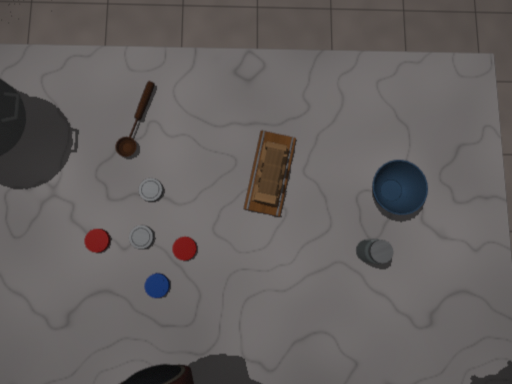

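View pics/scene0.png

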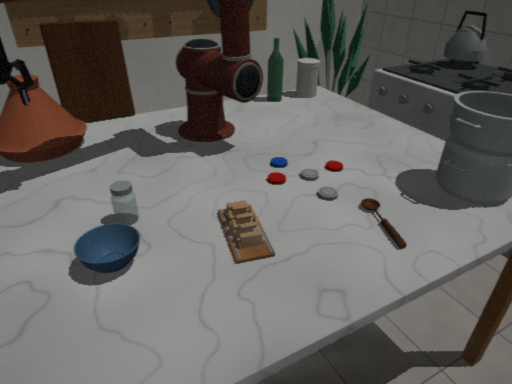

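The top view shows the grey lid candidates at (151,189) and (142,237). The lookalikes are red at (97,240) and (185,248) and blue at (157,285), with the jar's cap at (380,251). I choose the two grey ones. The rack is at (270,173). Next I measure these and crop in close.

```bash
cat > h.py <<'E'
import numpy as np,cv2
from scipy.spatial.transform import Rotation as R
def cloud(f,T=None):
    K=f["camera_matrix"];T=f["world_from_camera"] if T is None else T;z=f["range_z"]
    v,u=np.mgrid[:z.shape[0],:z.shape[1]]
    c=np.stack([(u-K[0,2])/K[0,0]*z,(v-K[1,2])/K[1,1]*z,z],-1)
    return c@T[:3,:3].T+T[:3,3]
def ray(f,uv,h,T=None):
    K=f["camera_matrix"];T=f["world_from_camera"] if T is None else T
    d=T[:3,:3]@np.linalg.solve(K,[uv[0],uv[1],1]);return T[:3,3]+d*(h-T[2,3])/d[2]
def tool_T(s):
    T=np.eye(4);q=s["tool_rot"];T[:3,:3]=R.from_quat([q[1],q[2],q[3],q[0]]).as_matrix();T[:3,3]=s["tool_pos"];return T
def togo(s,p,Rg):
    "shift (25mm units, tool axes) and turn (5deg units) from state to pose"
    T=tool_T(s);return (T[:3,:3].T@(np.array(p)-T[:3,3])/.025).round(2),(R.from_matrix(T[:3,:3].T@Rg).as_rotvec(degrees=True)/5).round(2)
E
python3 - <<'E'
from h import *
f=dict(np.load("top0.npz"));P=cloud(f);img=f["img"]
hsv=cv2.cvtColor(img,cv2.COLOR_BGR2HSV)
for c in [(151,189),(142,237)]:
    u,v=c;w=P[v-20:v+21,u-20:u+21];m=w[...,2]>.006
    print("lid",c,"n",m.sum(),"mean",w[m].mean(0).round(4),"z",np.median(w[m][:,2]).round(4),"table z",np.median(w[~m][:,2]).round(4), "ext",np.ptp(w[m][:,:2],axis=0))
h=P[110:230,230:310];a=h[...,2]>.007
pts=h[a][:,:2].astype(np.float32);print("board rect",cv2.minAreaRect(pts*1000),a.sum())
m=cv2.inRange(hsv,(3,60,30),(25,255,255))[110:230,230:310]
ys,xs=np.nonzero(m);q=np.array([ray(f,(x+230,y+110),.012)[:2] for x,y in zip(xs,ys)],np.float32);print("colour rect",cv2.minAreaRect(q*1000))
for n,c in [("bowl",(400,187)),("jar",(378,251)),("spoon",(140,115))]: print(n,P[c[1],c[0]].round(3))
a=cv2.resize(img[110:235,225:315],None,fx=4.5,fy=4.5,interpolation=2)
b=cv2.resize(img[165:305,75:210],(400,a.shape[0]),interpolation=2)
cv2.imwrite("pics/crop1.png",np.hstack([a[:, :400],b[:,:400]]))
E
```

```text
lid (151, 189) n 445 mean [0.5803 0.1198 0.0208] z 0.013 table z 0.0008 ext [0.15600591 0.24599385]
lid (142, 237) n 465 mean [0.4694 0.1375 0.0206] z 0.0131 table z 0.0007 ext [0.06753394 0.26815805]
board rect ((588.15576171875, -144.79025268554688), (110.25324249267578, 281.4406433105469), 78.2198486328125) 3045
colour rect ((626.390869140625, -163.33456420898438), (90.00978088378906, 199.38462829589844), 78.16060638427734)
bowl [ 0.595 -0.482  0.007]
jar [ 0.441 -0.387  0.104]
spoon [0.764 0.153 0.017]
```

View pics/crop1.png

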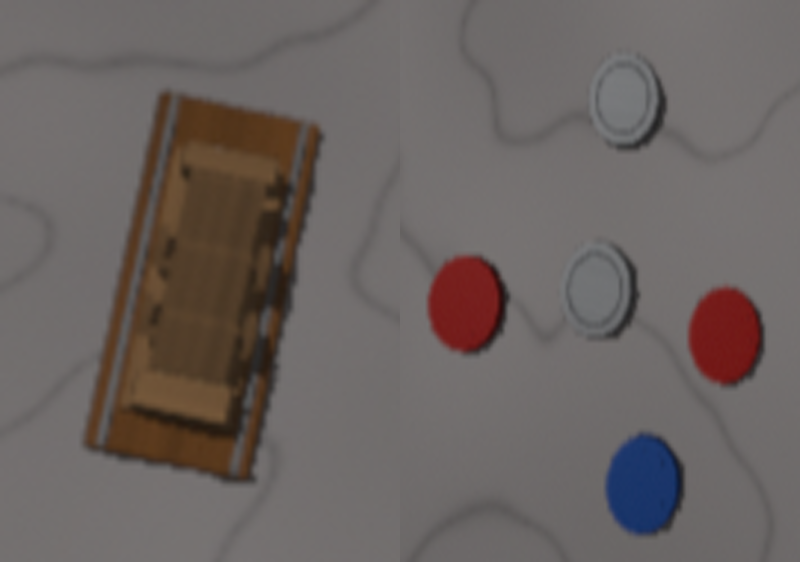

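Crop: rack with the carriage between the rails (left), and the two steel-grey rimmed lids, clearly apart from the flat red and blue discs (right). The choice holds. Next: the refined lid centres, the carriage offset d and the move vectors.

```bash
cat >> h.py <<'E'
yaw=np.deg2rad(-11.84);bx=np.array([np.cos(yaw),np.sin(yaw),0]);by=np.array([-np.sin(yaw),np.cos(yaw),0]);bz=np.array([0,0,1.])
B0=np.append((np.array([.62639,-.16333])+.015*bx[:2]),0)
def inboard(p): return np.stack([(p-B0)@bx,(p-B0)@by,p[...,2]],-1)
E
python3 - <<'E'
from h import *
from plant import manip
f=dict(np.load("top0.npz"));P=cloud(f)
z=P[...,2];m=((z>.008)&(z<.02)).astype(np.uint8)
n,lab,st,ce=cv2.connectedComponentsWithStats(m)
for c in [(151,189),(142,237)]:
    l=lab[c[1],c[0]];k=lab==l
    cn=cv2.findContours((k*1).astype(np.uint8),0,2)[0][0]
    print("lid",ray(f,ce[l],.009).round(4),"area",st[l],[x for x in np.array(cv2.minEnclosingCircle(cn)[0])], "diam mm",2*np.sqrt(st[l][4]/np.pi)*.885/373.6*1000)
b=inboard(P);k=(abs(b[...,1])<.02)&(abs(b[...,0])<.13)&(b[...,2]>.005)
for x0 in np.arange(-.12,.1,.005):
    s=k&(b[...,0]>=x0)&(b[...,0]<x0+.005)
    print(int(round(x0*1000)),np.percentile(b[s][:,2]*1000,[10,50,90]).round(0) if s.any() else None,end="; ")
s=manip.state();T=tool_T(s);print("\nR",T[:3,:3].round(3),"az",[np.degrees(np.arctan2(*q)) for q in [(.12,.58),(.137,.469)]])
E
```

```text
lid [0.5821 0.1232 0.009 ] area [138 179  25  23 430] [np.float64(150.02447509765625), np.float64(189.91258239746094)] diam mm 55.42755100153023
lid [0.4697 0.1407 0.009 ] area [129 226  24  24 457] [np.float64(140.59091186523438), np.float64(237.40908813476562)] diam mm 57.14122709084527
-120 [ 7.  8. 12.]; -115 [12. 13. 15.]; -110 [11. 13. 15.]; -105 [11. 13. 14.]; -100 [11. 13. 15.]; -95 [12. 30. 44.]; -90 [43. 44. 46.]; -85 [44. 45. 47.]; -80 [44. 45. 46.]; -75 [39. 42. 45.]; -70 [41. 43. 45.]; -65 [45. 48. 51.]; -60 [50. 53. 55.]; -55 [55. 57. 60.]; -50 [60. 62. 64.]; -45 [57. 59. 61.]; -40 [34. 37. 39.]; -35 [38. 40. 43.]; -30 [42. 45. 48.]; -25 [47. 50. 53.]; -20 [52. 55. 58.]; -15 [57. 60. 64.]; -10 [59. 60. 63.]; -5 [55. 56. 57.]; 0 [36. 38. 42.]; 5 [40. 44. 47.]; 10 [45. 49. 52.]; 15 [51. 54. 56.]; 20 [56. 58. 61.]; 25 [60. 61. 63.]; 30 [57. 59. 60.]; 35 [43. 44. 46.]; 40 [43. 45. 47.]; 45 [43. 45. 47.]; 50 [42. 43. 43.]; 55 [14. 15. 16.]; 60 [11. 13. 14.]; 65 [11. 12. 14.]; 70 [11. 13. 14.]; 75 [10. 13. 15.]; 80 [10. 12. 15.]; 85 None; 90 None; 95 None; 
R [[ 0.341 -0.     0.94 ]
 [-0.94   0.002  0.341]
 [-0.002 -1.     0.   ]] az [np.float64(11.689369175439193), np.float64(16.283657748145384)]
```

{"api": "drive_tool", "payload": {
  "motion": [
    [[-0.9,0,0.98],[0,0,0],-1],
    [[-0.9,0,0.98],[0,0,0],-1],
    [[-0.9,0,0.98],[0,0,0],-1],
    [[-0.9,0,0.98],[0,0,0],-1],
    [[-0.9,0,0.98],[0,0,0],-1],
    [[-0.9,0,0.98],[0,0,0],-1],
    [[-0.9,0,0.98],[0,0,0],-1],
    [[-0.9,0,0.98],[0,0,0],-1],
    [[-0.9,0,0.98],[0,0,0],-1],
    [[-0.9,0,0.98],[0,0,0],-1],
    [[-0.9,0,0.98],[0,0,0],-1],
    [[-0.9,0,0.98],[0,0,0],-1]
  ]
}}

```text
time: 1.3
tool_pos: [0.3976, -0.2321, 0.2309]
tool_rot: [0.579, -0.579, 0.406, -0.406]
contact_force: [0.3, 0.3, -0.1]
gripper_width: 1.001
```

{"api": "drive_tool", "payload": {
  "motion": [
    [[-0.9,0,0.98],[0,0,0],-1],
    [[-0.9,0,0.98],[0,0,0],-1],
    [[-0.9,0,0.98],[0,0,0],-1],
    [[-0.9,0,0.98],[0,0,0],-1],
    [[-0.9,0,0.98],[0,0,0],-1],
    [[-0.9,0,0.98],[0,0,0],-1],
    [[-0.9,0,0.98],[0,0,0],-1],
    [[-0.9,0,0.98],[0,0,0],-1],
    [[-0.9,0,0.98],[0,0,0],-1],
    [[-0.9,0,0.98],[0,0,0],-1],
    [[-0.9,0,0.98],[0,0,0],-1],
    [[0,0,0],[0,0,0],-1]
  ]
}}

```text
time: 2.5
tool_pos: [0.5669, 0.0938, 0.2305]
tool_rot: [0.58, -0.58, 0.405, -0.404]
contact_force: [-0.1, -0.6, -0.2]
gripper_width: 1.0
```

```bash
cat > lid.py <<'E'
from h import *
from plant import manip
import sys
s=manip.state();f=manip.grab_frame("wrist");C=f["T_tool_cam"];T=tool_T(s)@C
cv2.imwrite(sys.argv[1],f["img"])
print("tcp",s["tool_pos"].round(4),"Tcam",C[:3,3].round(3),"view",T[:3,2].round(2))
P=cloud(f,T);z=P[...,2];m=((z>.007)&(z<.02)&(f["range_z"]>0)).astype(np.uint8);m=cv2.morphologyEx(m,cv2.MORPH_OPEN,np.ones((5,5)))
n,lab,st,ce=cv2.connectedComponentsWithStats(m)
for l in range(1,n):
    if st[l][4]>300:
        k=lab==l;print(ce[l].round(),st[l],"col",f["img"][k].mean(0).round(),"cen",P[k].mean(0).round(4),"ext",np.ptp(P[k][:,:2],axis=0).round(3),"ztop",np.median(z[k]).round(4),"togo",togo(s,P[k].mean(0),tool_T(s)[:3,:3])[0])
E
python3 lid.py pics/w1.png
```

```text
tcp [0.5669 0.0938 0.2305] Tcam [-0.001 -0.142  0.07 ] view [-0.26 -0.09 -0.96]
[216.  37.] [198  29  37  18 329] col [43. 51. 68.] cen [0.7038 0.1932 0.0115] ext [0.028 0.044] ztop 0.012 togo [-1.84  8.76  6.51]
[433. 174.] [ 369  111  141  145 3750] col [ 75.  99. 131.] cen [ 0.6424 -0.1437  0.0118] ext [0.211 0.126] ztop 0.0116 togo [ 9.97  8.74 -0.43]
[236. 148.] [ 216  128   41   41 1297] col [163. 161. 157.] cen [0.5854 0.1252 0.0119] ext [0.055 0.055] ztop 0.0119 togo [-0.91  8.74  1.13]
[131. 198.] [ 111  181   39   37 1094] col [ 50.  51. 167.] cen [0.4657 0.2432 0.012 ] ext [0.055 0.055] ztop 0.0121 togo [-6.99  8.75 -1.74]
[200. 216.] [ 181  199   38   36 1063] col [151. 149. 146.] cen [0.4731 0.1426 0.0119] ext [0.055 0.055] ztop 0.0119 togo [-3.12  8.75 -2.84]
[258. 253.] [241 237  36  33 964] col [ 50.  51. 163.] cen [0.4475 0.0417 0.0118] ext [0.055 0.055] ztop 0.0118 togo [ 0.32  8.75 -5.2 ]
[204. 286.] [187 271  35  31 861] col [157.  77.  48.] cen [0.3633 0.1019 0.0118] ext [0.056 0.055] ztop 0.0119 togo [-3.1   8.76 -7.53]
```

{"api": "drive_tool", "payload": {
  "motion": [
    [[-0.91,0.9,1.0],[0,0,0],-1],
    [[0,1,0.13],[0,0,0],-1],
    [[0,1,0],[0,0,0],-1],
    [[0,1,0],[0,0,0],-1],
    [[0,1,0],[0,0,0],-1],
    [[0,1,0],[0,0,0],-1],
    [[0,1,0],[0,0,0],-1],
    [[0,1,0],[0,0,0],-1],
    [[0,0.5,0],[0,0,0],-1],
    [[0,0.3,0],[0,0,0],-1],
    [[0,0.3,0],[0,0,0],-1],
    [[0,0.3,0],[0,0,0],-1]
  ]
}}

```text
time: 3.75
tool_pos: [0.5862, 0.1219, -0.0004]
tool_rot: [0.579, -0.578, 0.405, -0.407]
contact_force: [0.5, -0.1, 0.4]
gripper_width: 0.999
```

{"api": "drive_tool", "payload": {
  "motion": [
    [[0,0,0],[0,0,0],1],
    [[0,0,0],[0,0,0],1],
    [[0,0,0],[0,0,0],1],
    [[0,0,0],[0,0,0],1],
    [[0,0,0],[0,0,0],1],
    [[0,0,0],[0,0,0],1],
    [[0,0,0],[0,0,0],1],
    [[0,0,0],[0,0,0],1]
  ]
}}

```text
time: 4.55
tool_pos: [0.5864, 0.1222, 0.0002]
tool_rot: [0.58, -0.578, 0.405, -0.407]
contact_force: [0.7, 0.1, 5.3]
gripper_width: 0.622
```

{"api": "drive_tool", "payload": {
  "motion": [
    [[0,-0.3,0],[0,0,0],1],
    [[0,-0.6,0],[0,0,0],1],
    [[0,-1,0],[0,0,0],1],
    [[0,-1,0],[0,0,0],1],
    [[0,-1,0],[0,0,0],1],
    [[0,-1,0],[0,0,0],1],
    [[0,-1,0],[0,0,0],1],
    [[0,-1,0],[0,0,0],1],
    [[0,-1,0],[0,0,0],1],
    [[0,0,0],[0,0,0],1]
  ]
}}

```text
time: 5.55
tool_pos: [0.5875, 0.1223, 0.202]
tool_rot: [0.581, -0.577, 0.404, -0.408]
contact_force: [0.1, -0.1, -0.1]
gripper_width: 0.623
```

```bash
cat > held.py <<'E'
from h import *
from plant import manip
import sys
s=manip.state();f=manip.grab_frame("wrist");C=f["T_tool_cam"]
cv2.imwrite(sys.argv[1],f["img"])
Q=cloud(f,C)  # tool coords
k=(abs(Q[...,0])<.024)&(abs(Q[...,2])<.04)&(Q[...,1]>-.03)&(Q[...,1]<.01)&(f["range_z"]>0)
q=Q[k];print(k.sum(),"min",q.min(0).round(4),"max",q.max(0).round(4),"med",np.median(q,0).round(4))
A=np.c_[q[:,0],q[:,2],np.ones(len(q))];print("plane y=ax+bz+c",np.linalg.lstsq(A,q[:,1],rcond=None)[0].round(4))
E
python3 held.py pics/w2.png; python3 lid.py pics/w2b.png
```

```text
7342 min [-0.024  -0.0139 -0.0277] max [0.024  0.0008 0.0285] med [-0.0008 -0.0117  0.0041]
plane y=ax+bz+c [ 0.0027  0.0529 -0.0114]
tcp [0.5863 0.1221 0.1993] Tcam [-0.001 -0.142  0.07 ] view [-0.25 -0.09 -0.96]
[277.   9.] [266   0  26  21 359] col [49. 58. 76.] cen [0.7655 0.1598 0.0159] ext [0.025 0.023] ztop 0.0165 togo [1.02 7.37 7.22]
[449. 205.] [ 390  135  122  149 3660] col [ 81. 107. 140.] cen [ 0.6325 -0.134   0.012 ] ext [0.209 0.089] ztop 0.0116 togo [10.25  7.5  -1.79]
[137. 226.] [ 116  208   43   38 1272] col [ 55.  56. 182.] cen [0.4655 0.2445 0.0119] ext [0.056 0.055] ztop 0.012 togo [-6.26  7.47 -2.91]
[278. 291.] [262 280  30  19 329] col [ 46.  47. 184.] cen [0.4366 0.0296 0.0118] ext [0.041 0.037] ztop 0.0119 togo [ 1.43  7.47 -6.93]
[214. 307.] [199 300  32  14 336] col [155.  73.  40.] cen [0.378  0.1077 0.0114] ext [0.03  0.046] ztop 0.0116 togo [-2.31  7.48 -8.07]
```

View pics/w2.png

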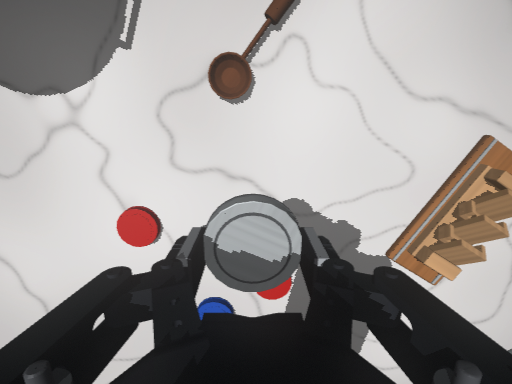

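The lid is held squarely: centre 6 mm behind the TCP, upper face towards the palm. I yaw to the board's direction and go over the rack.

{"api": "drive_tool", "payload": {
  "motion": [
    [[0,0,0],[0,0.91,0],1],
    [[0,0,0],[0,0.91,0],1],
    [[0,0,0],[0,0.91,0],1],
    [[0,0,0],[0,0.91,0],1],
    [[0,0,0],[0,0.91,0],1],
    [[0,0,0],[0,0.91,0],1],
    [[0,0,0],[0,0.91,0],1],
    [[0,0,0],[0,0,0],1]
  ]
}}

```text
time: 6.45
tool_pos: [0.5839, 0.1219, 0.1939]
tool_rot: [0.444, -0.447, 0.55, -0.548]
contact_force: [1.0, 0.2, -0.7]
gripper_width: 0.62
```

```bash
cat > goal.py <<'E'
from h import *
from plant import manip
import sys
R0=np.stack([-by,-bz,bx],1)
def goal(bxm,bym,bzm,tilt): # lid centre at board point (m), tilt deg
    Rg=R0@R.from_rotvec([np.deg2rad(tilt),0,0]).as_matrix()
    c=B0+bxm*bx+bym*by+bzm*bz
    return c-Rg@np.array([0,-.0058,.0004]),Rg
a=[float(v) for v in sys.argv[1:]]
s=manip.state();p,Rg=goal(*a);T=tool_T(s)
print("board pos of lid now",inboard((T@[0,-.0058,.0004,1])[:3]).round(4),"tilt/yaw err",togo(s,p,Rg)[1],"goal tcp",p.round(4),"shift",togo(s,p,Rg)[0], "shift after turn",(Rg.T@(p-T[:3,3])/.025).round(2),"F",s["contact_force"].round(1))
E
python3 goal.py -.12 0 .2 0
```

```text
board pos of lid now [-0.1147  0.2705  0.1997] tilt/yaw err [ 0.04 -0.02  0.01] goal tcp [ 0.5232 -0.1417  0.1942] shift [10.82  0.   -0.2 ] shift after turn [ 1.082e+01 -1.000e-02 -2.100e-01] F [ 1.   0.2 -0.7]
```

{"api": "drive_tool", "payload": {
  "motion": [
    [[0.9,0,0],[0,0,0],1],
    [[1,0,0],[0,0,0],1],
    [[1,0,0],[0,0,0],1],
    [[1,0,0],[0,0,0],1],
    [[1,0,0],[0,0,0],1],
    [[1,0,0],[0,0,0],1],
    [[1,0,0],[0,0,0],1],
    [[1,0,0],[0,0,0],1],
    [[1,0,0],[0,0,0],1],
    [[1,0,0],[0,0,0],1],
    [[0.9,0,0],[0,0,0],1],
    [[0,0,0],[0,0,0],1]
  ]
}}

```text
time: 7.65
tool_pos: [0.5283, -0.1439, 0.195]
tool_rot: [0.444, -0.446, 0.55, -0.549]
contact_force: [0.5, 0.2, 0.1]
gripper_width: 0.623
```

```bash
cat > rack.py <<'E'
from h import *
from plant import manip
s=manip.state();f=manip.grab_frame("wrist");T=tool_T(s)@f["T_tool_cam"];cv2.imwrite("pics/w3.png",f["img"])
P=cloud(f,T);b=inboard(P);ok=f["range_z"]>0
k=ok&(b[...,2]>.009)&(b[...,2]<.015)&(abs(b[...,0])<.14)&(abs(b[...,1])<.06)
print("board z-level pts rect",cv2.minAreaRect((P[k][:,:2]*1000).astype(np.float32)),"bx",np.percentile(b[k][:,0],[.5,99.5]),"by",np.percentile(b[k][:,1],[.5,99.5]))
k=ok&(abs(b[...,1])<.018)&(b[...,2]>.005)
for x0 in np.arange(-.1,.09,.003):
    q=k&(b[...,0]>=x0)&(b[...,0]<x0+.003)
    if q.sum()>3: print(int(round(x0*1000+1.5)),int(np.median(b[q][:,2])*1000),end="; ")
q=k&(b[...,2]>.041)&(b[...,2]<.047);print("\nend-top x span",np.percentile(b[q][:,0],[1,99]))
for lo,hi,nm in[(-.05,-.005,"near"),(-.0,.035,"far")]:
    pass
E
python3 rack.py; python3 goal.py -.12 0 .2 0
```

```text
board z-level pts rect ((621.86279296875, -159.54458618164062), (89.72289276123047, 185.54493713378906), 78.16290283203125) bx [-0.11266982  0.07207584] by [-0.04177305  0.04720452]
-98 278; -96 293; -92 206; -90 202; -86 44; -83 43; -80 43; -77 43; -74 43; -71 42; -68 38; -65 41; -62 44; -59 47; -56 50; -53 53; -50 56; -47 59; -44 59; -41 56; -38 32; -35 34; -32 37; -29 40; -26 43; -23 46; -20 49; -17 52; -14 55; -11 58; -8 60; -5 58; -2 56; 1 34; 4 36; 7 39; 10 42; 13 45; 16 48; 19 51; 22 54; 25 57; 28 60; 31 58; 34 56; 37 43; 40 43; 43 43; 46 43; 49 43; 52 43; 64 11; 67 11; 70 11; 73 11; 
end-top x span [-0.09003642  0.05143735]
board pos of lid now [-1.145e-01  1.000e-04  2.009e-01] tilt/yaw err [ 0.02 -0.03 -0.01] goal tcp [ 0.5232 -0.1417  0.1942] shift [ 0.    0.04 -0.22] shift after turn [ 0.    0.03 -0.22] F [-0.3 -0.  -0. ]
```

View pics/w3.png

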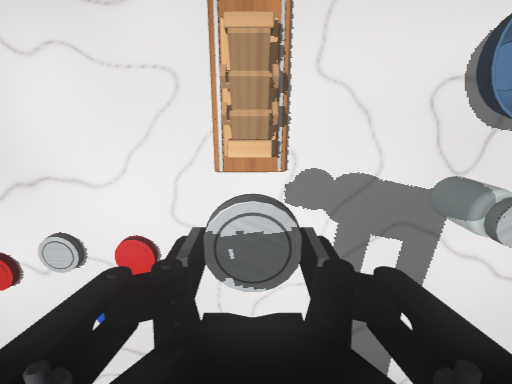

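The wrist view shows the board head-on at columns 216–287 and the held lid at (252,240). Wall slopes give z = x+69 mm (near) and z = x+32 mm (far). In the wrist frame that is d ≈ -3.3 mm. I tilt 45° next and start with the far pocket.

{"api": "drive_tool", "payload": {
  "motion": [
    [[0,0,0],[0.9,0,0],1],
    [[0,0,0],[0.9,0,0],1],
    [[0,0,0],[0.9,0,0],1],
    [[0,0,0],[0.9,0,0],1],
    [[0,0,0],[0.9,0,0],1],
    [[0,0,0],[0.9,0,0],1],
    [[0,0,0],[0.9,0,0],1],
    [[0,0,0],[0.9,0,0],1],
    [[0,0,0],[0.9,0,0],1],
    [[0,0,0],[0.9,0,0],1],
    [[0,0,0],[0,0,0],1]
  ]
}}

```text
time: 8.8
tool_pos: [0.5274, -0.1402, 0.1925]
tool_rot: [-0.582, 0.242, -0.299, 0.716]
contact_force: [0.1, 0.3, -0.9]
gripper_width: 0.622
```

```bash
python3 goal.py .0556 .002 .1104 45; python3 held.py pics/w4.png
```

```text
board pos of lid now [-0.1204  0.0023  0.1969] tilt/yaw err [ 0.05 -0.01 -0.01] goal tcp [ 0.6996 -0.1766  0.106 ] shift [0.02 7.41 2.57] shift after turn [0.01 7.42 2.53] F [ 0.1  0.3 -0.9]
7345 min [-0.024  -0.0145 -0.0289] max [0.024  0.0005 0.0278] med [-0.0007 -0.0122  0.0032]
plane y=ax+bz+c [ 0.0032  0.0532 -0.0118]
```

{"api": "drive_tool", "payload": {
  "motion": [
    [[0,0,0.9],[0,0,0],1],
    [[0,0.4,0.9],[0,0,0],1],
    [[0,1,0.7],[0,0,0],1],
    [[0,1,0],[0,0,0],1],
    [[0,1,0],[0,0,0],1],
    [[0,1,0],[0,0,0],1],
    [[0,1,0],[0,0,0],1],
    [[0,1,0],[0,0,0],1],
    [[0,0.7,0],[0,0,0],1],
    [[0,0.3,0],[0,0,0],1],
    [[0,0,0],[0,0,0],1],
    [[0,0,0],[0,0,0],1]
  ]
}}

```text
time: 10.05
tool_pos: [0.7011, -0.1781, 0.1103]
tool_rot: [-0.582, 0.241, -0.297, 0.717]
contact_force: [-0.3, -0.1, -1.2]
gripper_width: 0.617
```

```bash
python3 goal.py .0556 .002 .1104 45
cat > rel.py <<'E'
from h import *
from plant import manip
import sys
# rack & lid in tool coords: u=-z (down slope), n=y (into far wall)
s=manip.state();f=manip.grab_frame("wrist");C=f["T_tool_cam"];cv2.imwrite(sys.argv[1],f["img"])
Q=cloud(f,C)*1000;ok=f["range_z"]>0
b=inboard(cloud(f,tool_T(s)@C));print("tilt", (R0:=0) or tool_T(s)[:3,:3].round(3)[2])
k=ok&(abs(Q[...,0])<18)&(Q[...,1]>-60)&(Q[...,1]<70)
for z0 in range(-110,32,4):
    q=k&(Q[...,2]>=z0)&(Q[...,2]<z0+4)
    if q.sum()>5: print(z0+2,int(q.sum()),np.percentile(Q[q][:,1],[5,25,50,75,95]).round(1))
E
python3 rel.py pics/w5.png
```

```text
board pos of lid now [0.0573 0.0009 0.1147] tilt/yaw err [-0.   -0.01  0.01] goal tcp [ 0.6996 -0.1766  0.106 ] shift [-0.05  0.07 -0.17] shift after turn [-0.05  0.07 -0.17] F [-0.3 -0.1 -1.2]
tilt [ 0.    -0.707  0.707]
-72 40 [38.3 38.9 39.3 39.6 39.9]
-68 48 [32.4 34.8 35.1 35.6 36. ]
-64 370 [10.8 11.6 31.  31.7 32.8]
-60 503 [10.8 11.5 12.7 18.7 33.9]
-56 234 [11.  12.5 14.5 16.5 18.3]
-28 92 [-12.5 -12.  -11.6 -11.3 -10.7]
-24 295 [-12.8 -12.3 -11.9 -11.5 -11. ]
-20 363 [-13.  -12.5 -12.2 -11.7 -11.1]
-16 388 [-13.3 -12.7 -12.3 -11.9 -11.3]
-12 405 [-13.3 -12.8 -12.4 -12.1 -11.5]
-8 418 [-13.3 -12.7 -12.5 -12.1 -11.6]
-4 430 [-13.4 -12.9 -12.5 -12.1 -11.6]
0 432 [-13.3 -12.8 -12.4 -12.1 -11.6]
4 433 [-13.4 -12.9 -12.4 -12.  -11.5]
8 465 [-13.3 -12.9 -12.5 -12.1 -11.5]
12 471 [-13.4 -12.8 -12.4 -12.  -11.4]
16 493 [-13.3 -12.7 -12.2 -11.8 -11.1]
20 532 [-12.9 -12.3 -11.8 -11.3  -6. ]
24 561 [-12.6 -11.9 -11.2  -7.2  -1.9]
28 207 [-12.1  -9.6  -5.2  -2.5  -1. ]
```

View pics/w5.png

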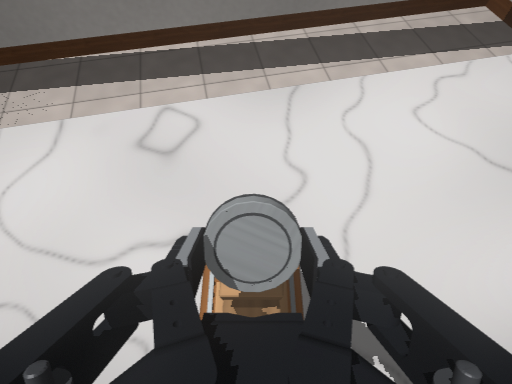

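The lid is centred over the rack: board edges at columns 204 and 301, lid at 252. The far wall's top is in line, but my hover height was a 10 mm slip. The fix is +0.35 units in y, then about 71 mm down the slope.

{"api": "drive_tool", "payload": {
  "motion": [
    [[0,0.35,0],[0,0,0],1],
    [[0,0,-0.3],[0,0,0],1],
    [[0,0,-0.5],[0,0,0],1],
    [[0,0,-0.4],[0,0,0],1],
    [[0,0,0],[0,0,0],1]
  ]
}}

```text
time: 10.6
tool_pos: [0.6838, -0.1744, 0.0796]
tool_rot: [-0.582, 0.242, -0.299, 0.717]
contact_force: [-0.2, 0.2, -0.8]
gripper_width: 0.626
```

```bash
python3 goal.py .0132 .002 .058 45; python3 rel.py pics/w6.png | head -12
```

```text
board pos of lid now [0.0397 0.001  0.084 ] tilt/yaw err [ 0.05 -0.02  0.  ] goal tcp [ 0.6581 -0.1679  0.0536] shift [-0.04 -0.01 -1.48] shift after turn [-0.04 -0.01 -1.48] F [-0.2  0.2 -0.8]
tilt [-0.001 -0.71   0.704]
-56 162 [1.8 2.1 2.4 2.8 3.5]
-52 274 [1.6 2.1 2.4 2.7 3.2]
-48 289 [1.5 2.  2.4 2.7 3.3]
-44 289 [1.4 2.  2.4 2.7 3.1]
-40 284 [1.5 2.  2.3 2.7 3. ]
-36 92 [1.5 2.  2.3 2.6 3.2]
-32 6 [1.6 1.8 1.8 2.7 3.3]
-28 88 [-12.3 -12.  -11.6 -11.3 -10.7]
-24 308 [-12.8 -12.2 -11.9 -11.5 -10.8]
-20 357 [-13.1 -12.6 -12.1 -11.7 -11.3]
-16 395 [-13.2 -12.7 -12.3 -12.  -11.4]
```

Far wall 2.7 mm behind the lid, as intended. Going in.

{"api": "drive_tool", "payload": {
  "motion": [
    [[0,0,-0.4],[0,0,0],1],
    [[0,0,-0.4],[0,0,0],1],
    [[0,0,-0.4],[0,0,0],1],
    [[0,0,-0.12],[0,0,0],1],
    [[0,0,-0.06],[0,0,0],1],
    [[0,0,0],[0,0,0],1]
  ]
}}

```text
time: 11.25
tool_pos: [0.6626, -0.1704, 0.0586]
tool_rot: [-0.582, 0.241, -0.297, 0.718]
contact_force: [0.6, 0.3, -0.9]
gripper_width: 0.626
```

{"api": "drive_tool", "payload": {
  "motion": [
    [[0,0,-0.06],[0,0,0],1],
    [[0,0,-0.06],[0,0,0],1],
    [[0,0,0],[0,0,0],1]
  ]
}}

```text
time: 11.55
tool_pos: [0.66, -0.1697, 0.0557]
tool_rot: [-0.582, 0.241, -0.297, 0.718]
contact_force: [-0.3, 0.6, -0.1]
gripper_width: 0.624
```

```bash
python3 goal.py .0132 .002 .058 45
```

```text
board pos of lid now [0.0154 0.0007 0.0601] tilt/yaw err [ 0.   -0.01  0.01] goal tcp [ 0.6581 -0.1679  0.0536] shift [-0.05 -0.   -0.12] shift after turn [-0.05 -0.   -0.12] F [-0.3  0.6 -0.1]
```

Still 3 mm short. I continue gently to feel the floor.

{"api": "drive_tool", "payload": {
  "motion": [
    [[0,0,-0.06],[0,0,0],1],
    [[0,0,-0.06],[0,0,0],1],
    [[0,0,0],[0,0,0],1]
  ]
}}

```text
time: 11.85
tool_pos: [0.658, -0.1693, 0.0538]
tool_rot: [-0.582, 0.241, -0.297, 0.718]
contact_force: [-0.7, 0.1, -0.0]
gripper_width: 0.621
```

{"api": "drive_tool", "payload": {
  "motion": [
    [[0,0,-0.06],[0,0,0],1],
    [[0,0,0],[0,0,0],1]
  ]
}}

```text
time: 12.05
tool_pos: [0.6579, -0.1694, 0.0539]
tool_rot: [-0.582, 0.24, -0.296, 0.718]
contact_force: [2.3, 1.8, 1.3]
gripper_width: 0.624
```

Floor contact felt: about 3 N and the pose stalls at the expected depth. Releasing.

{"api": "drive_tool", "payload": {
  "motion": [
    [[0,0,0],[0,0,0],0.2],
    [[0,0,0],[0,0,0],-0.3],
    [[0,0,0],[0,0,0],-1],
    [[0,0,0],[0,0,0],-1],
    [[0,0,0],[0,0,0],-1],
    [[0,0,0],[0,0,0],-1],
    [[0,-0.4,0],[0,0,0],-1],
    [[0,-0.8,0],[0,0,0],-1],
    [[0,-1,0],[0,0,0],-1],
    [[0,-1,0],[0,0,0],-1],
    [[0,-1,0],[0,0,0],-1],
    [[0,0,0],[0,0,0],-1]
  ]
}}

```text
time: 13.25
tool_pos: [0.5842, -0.154, 0.1296]
tool_rot: [-0.582, 0.24, -0.295, 0.719]
contact_force: [0.7, 0.3, -0.3]
gripper_width: 1.0
```

```bash
python3 goal.py .0132 .002 .058 45
python3 - <<'E'
from h import *
from plant import manip
s=manip.state();f=manip.grab_frame("wrist");T=tool_T(s)@f["T_tool_cam"];cv2.imwrite("pics/w7.png",f["img"])
b=inboard(cloud(f,T))*1000;g=f["img"].astype(int);ok=(f["range_z"]>0)&(abs(b[...,1])<35)&(abs(b[...,0])<100)&(b[...,2]>25)&(np.ptp(g,axis=2)<25)&(b[...,2]<110)
q=b[ok];sl=(q[:,0]+q[:,2])*.7071;n=(q[:,0]-q[:,2])*.7071
print(len(q),"slope pos",np.percentile(sl,[1,50,99]).round(1),"n",np.percentile(n,[5,50,95]).round(1),"y",np.percentile(q[:,1],[1,50,99]).round(1))
print("expect home: slope centre",(15.2+56)*.7071,"upper face n",(15.2-56)*.7071-6)
E
```

```text
board pos of lid now [-0.062   0.0005  0.134 ] tilt/yaw err [-0.05 -0.    0.02] goal tcp [ 0.6581 -0.1679  0.0536] shift [-0.07  4.27 -0.04] shift after turn [-0.06  4.28 -0.02] F [ 0.7  0.3 -0.3]
2305 slope pos [ 5.6 54.9 76.8] n [-37.7 -36.1 -33.3] y [-25.5   0.7  27.2]
expect home: slope centre 50.34552 upper face n -34.84967999999999
```

View pics/w7.png

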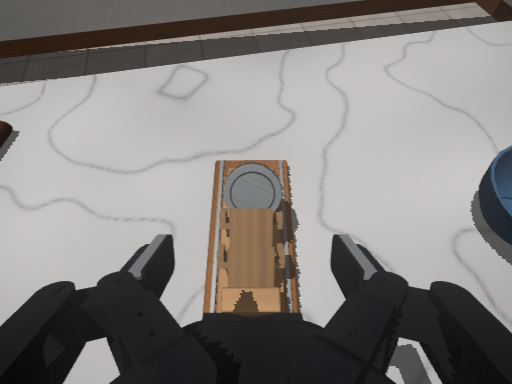

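Lid 1 sits in the far pocket at (252,192): top edge 77 mm along the slope against 78 expected, centred in y. I untilt and go for lid 2.

{"api": "drive_tool", "payload": {
  "motion": [
    [[0,-0.4,0],[-0.9,0,0],-1],
    [[0,-0.4,0],[-0.9,0,0],-1],
    [[0,-0.4,0],[-0.9,0,0],-1],
    [[0,-0.4,0],[-0.9,0,0],-1],
    [[0,-0.3,0],[-0.9,0,0],-1],
    [[0,-0.3,0],[-0.9,0,0],-1],
    [[0,0,0],[-0.9,0,0],-1],
    [[0,0,0],[-0.9,0,0],-1],
    [[0,0,0],[-0.9,0,0],-1],
    [[0,0,0],[-0.9,0,0],-1],
    [[0,0,0],[0,0,0],-1]
  ]
}}

```text
time: 14.4
tool_pos: [0.5554, -0.1475, 0.1699]
tool_rot: [0.445, -0.446, 0.55, -0.548]
contact_force: [-0.0, -0.3, 0.3]
gripper_width: 1.0
```

Run:
```python
from h import *
from plant import manip
s=manip.state();R0=np.stack([-by,-bz,bx],1);print(s["tool_pos"],s["joint_pos"].round(2),togo(s,[.4731,.1426,-.0005],R0))
```

```text
[ 0.55544483 -0.14750835  0.1698774 ] [-0.39 -0.02  1.79  0.    1.37  1.39] (array([-10.67,   6.84,  -5.6 ]), array([ 0.03, -0.01, -0.01]))
```

{"api": "drive_tool", "payload": {
  "motion": [
    [[-0.97,0,-0.51],[0,0,0],-1],
    [[-0.97,0,-0.51],[0,0,0],-1],
    [[-0.97,0,-0.51],[0,0,0],-1],
    [[-0.97,0,-0.51],[0,0,0],-1],
    [[-0.97,0,-0.51],[0,0,0],-1],
    [[-0.97,0,-0.51],[0,0,0],-1],
    [[-0.97,0,-0.51],[0,0,0],-1],
    [[-0.97,0,-0.51],[0,0,0],-1],
    [[-0.97,0,-0.51],[0,0,0],-1],
    [[-0.97,0,-0.51],[0,0,0],-1],
    [[-0.97,0,-0.51],[0,0,0],-1],
    [[0,0,0],[0,0,0],-1]
  ]
}}

```text
time: 15.6
tool_pos: [0.4706, 0.1449, 0.1705]
tool_rot: [0.447, -0.446, 0.549, -0.548]
contact_force: [0.5, -1.0, -0.7]
gripper_width: 1.003
```

```bash
python3 lid.py pics/w8.png
```

```text
tcp [0.4706 0.1449 0.1705] Tcam [-0.001 -0.142  0.069] view [-0.27  0.06 -0.96]
[488.  40.] [ 465    0   47   70 2247] col [ 68.  90. 119.] cen [ 0.5623 -0.1164  0.0119] ext [0.071 0.047] ztop 0.0116 togo [9.5  6.33 5.72]
[255. 175.] [ 232  153   47   46 1693] col [160. 158. 154.] cen [0.4726 0.1423 0.012 ] ext [0.055 0.055] ztop 0.012 togo [0.1  6.34 0.11]
[344. 179.] [ 321  157   47   46 1734] col [ 43.  44. 129.] cen [0.447  0.0418 0.0118] ext [0.055 0.054] ztop 0.0119 togo [ 4.24  6.34 -0.08]
[174. 199.] [ 150  177   47   45 1607] col [ 56.  57. 179.] cen [0.4642 0.2434 0.012 ] ext [0.055 0.055] ztop 0.012 togo [-3.8   6.35 -1.04]
[304. 253.] [ 283  233   43   40 1381] col [163.  80.  50.] cen [0.3623 0.1019 0.0119] ext [0.055 0.055] ztop 0.0119 togo [ 2.57  6.34 -3.89]
```

{"api": "drive_tool", "payload": {
  "motion": [
    [[0.1,0.8,0.11],[0,0,0],-1],
    [[0,1,0],[0,0,0],-1],
    [[0,1,0],[0,0,0],-1],
    [[0,1,0],[0,0,0],-1],
    [[0,1,0],[0,0,0],-1],
    [[0,0.8,0],[0,0,0],-1],
    [[0,0.5,0],[0,0,0],-1],
    [[0,0.4,0],[0,0,0],-1],
    [[0,0.3,0],[0,0,0],-1],
    [[0,0,0],[0,0,0],-1]
  ]
}}

```text
time: 16.65
tool_pos: [0.4737, 0.1394, 0.0011]
tool_rot: [0.445, -0.446, 0.549, -0.549]
contact_force: [-0.4, -0.0, 0.5]
gripper_width: 0.999
```

{"api": "drive_tool", "payload": {
  "motion": [
    [[0,0,0],[0,0,0],1],
    [[0,0,0],[0,0,0],1],
    [[0,0,0],[0,0,0],1],
    [[0,0,0],[0,0,0],1],
    [[0,0,0],[0,0,0],1],
    [[0,0,0],[0,0,0],1],
    [[0,0,0],[0,0,0],1],
    [[0,0,0],[0,0,0],1]
  ]
}}

```text
time: 17.45
tool_pos: [0.4755, 0.1399, 0.0036]
tool_rot: [-0.446, 0.445, -0.549, 0.55]
contact_force: [-0.5, -0.7, 5.1]
gripper_width: 0.618
```

{"api": "drive_tool", "payload": {
  "motion": [
    [[0,-0.3,0],[0,0,0],1],
    [[0,-0.6,0],[0,0,0],1],
    [[0,-1,0],[0,0,0],1],
    [[0,-1,0],[0,0,0],1],
    [[0,-1,0],[0,0,0],1],
    [[0,-1,0],[0,0,0],1],
    [[0,-1,0],[0,0,0],1],
    [[0,-1,0],[0,0,0],1],
    [[0,-1,0],[0,0,0],1],
    [[0,0,0],[0,0,0],1]
  ]
}}

```text
time: 18.45
tool_pos: [0.4763, 0.14, 0.2043]
tool_rot: [-0.448, 0.443, -0.548, 0.551]
contact_force: [1.3, 0.6, 0.3]
gripper_width: 0.614
```

```bash
python3 held.py pics/w9.png; python3 goal.py -.12 .001 .2 0
```

```text
6961 min [-0.024  -0.0108 -0.032 ] max [0.024  0.0044 0.0251] med [-0.0007 -0.0083  0.0005]
plane y=ax+bz+c [ 0.0027  0.0542 -0.0078]
board pos of lid now [-0.2248  0.2657  0.2075] tilt/yaw err [-0.05 -0.02 -0.02] goal tcp [ 0.5234 -0.1407  0.1942] shift [10.58  0.3   4.2 ] shift after turn [10.59  0.3   4.19] F [ 0.4 -0.4 -1.4]
```

The second lid sits about 4 mm nearer the tips and 3.5 mm off in z. I update the offset and go on.

{"api": "drive_tool", "payload": {
  "motion": [
    [[0.9,0,0.35],[0,0,0],1],
    [[0.97,0,0.38],[0,0,0],1],
    [[0.97,0,0.38],[0,0,0],1],
    [[0.97,0,0.38],[0,0,0],1],
    [[0.97,0,0.38],[0,0,0],1],
    [[0.97,0,0.38],[0,0,0],1],
    [[0.97,0,0.38],[0,0,0],1],
    [[0.97,0,0.38],[0,0,0],1],
    [[0.97,0,0.38],[0,0,0],1],
    [[0.97,0,0.38],[0,0,0],1],
    [[0.95,0,0.38],[0,0,0],1],
    [[0,0,0],[0,0,0],1]
  ]
}}

```text
time: 19.7
tool_pos: [0.5201, -0.1426, 0.1972]
tool_rot: [0.444, -0.445, 0.551, -0.549]
contact_force: [-0.3, -0.1, -0.3]
gripper_width: 0.614
```

{"api": "drive_tool", "payload": {
  "motion": [
    [[0,0,0],[0.9,0,0],1],
    [[0,0,0],[0.9,0,0],1],
    [[0,0,0],[0.9,0,0],1],
    [[0,0,0],[0.9,0,0],1],
    [[0,0,0],[0.9,0,0],1],
    [[0,0,0],[0.9,0,0],1],
    [[0,0,0],[0.9,0,0],1],
    [[0,0,0],[0.9,0,0],1],
    [[0,0,0],[0.9,0,0],1],
    [[0,0,0],[0.9,0,0],1],
    [[0,0,0],[0,0,0],1]
  ]
}}

```text
time: 20.8
tool_pos: [0.5185, -0.1388, 0.1945]
tool_rot: [-0.582, 0.242, -0.3, 0.716]
contact_force: [-0.0, -0.3, -1.7]
gripper_width: 0.615
```

```bash
sed -i 's/-.0058,.0004/-.0023,-.0035/g' goal.py; python3 goal.py .0117 .001 .0935 45; python3 held.py pics/w10.png
```

```text
board pos of lid now [-0.1298  0.0019  0.1936] tilt/yaw err [ 0.07 -0.03 -0.01] goal tcp [ 0.6567 -0.1687  0.0943] shift [0.04 6.83 1.21] shift after turn [0.03 6.83 1.17] F [-0.  -0.3 -1.7]
6974 min [-0.024  -0.0114 -0.0317] max [0.024  0.0041 0.025 ] med [-0.0007 -0.0087  0.0004]
plane y=ax+bz+c [ 0.0018  0.0549 -0.0082]
```

{"api": "drive_tool", "payload": {
  "motion": [
    [[0,0.3,0.6],[0,0,0],1],
    [[0,0.8,0.6],[0,0,0],1],
    [[0,1,0],[0,0,0],1],
    [[0,1,0],[0,0,0],1],
    [[0,1,0],[0,0,0],1],
    [[0,1,0],[0,0,0],1],
    [[0,0.7,0],[0,0,0],1],
    [[0,0.5,0],[0,0,0],1],
    [[0,0.2,0],[0,0,0],1],
    [[0,0,0],[0,0,0],1],
    [[0,0,0],[0,0,0],1]
  ]
}}

```text
time: 21.95
tool_pos: [0.6544, -0.1686, 0.106]
tool_rot: [-0.582, 0.241, -0.297, 0.717]
contact_force: [1.1, -0.2, -0.3]
gripper_width: 0.613
```

```bash
python3 goal.py -.0238 .001 .058 45; python3 rel.py pics/w11.png
```

```text
board pos of lid now [0.0094 0.0006 0.1051] tilt/yaw err [-0.   -0.01  0.01] goal tcp [ 0.622  -0.1614  0.0588] shift [-0.01  0.39 -2.27] shift after turn [-0.02  0.39 -2.27] F [ 1.1 -0.2 -0.3]
tilt [-0.    -0.707  0.707]
-68 124 [15.2 15.6 16.  16.3 16.8]
-64 238 [15.1 15.5 15.8 16.1 16.6]
-60 231 [14.9 15.5 15.9 16.2 16.7]
-56 245 [14.9 15.4 15.9 16.1 16.7]
-52 250 [15.  15.4 15.8 16.2 16.8]
-48 152 [15.  15.5 15.8 16.5 18. ]
-32 29 [-8.9 -8.7 -8.2 -7.9 -7.5]
-28 243 [-9.3 -8.8 -8.4 -8.1 -7.5]
-24 338 [-9.5 -9.  -8.6 -8.3 -7.8]
-20 361 [-9.9 -9.3 -8.9 -8.5 -7.9]
-16 380 [-9.9 -9.3 -8.9 -8.6 -8.1]
-12 394 [-9.9 -9.4 -9.  -8.7 -8.1]
-8 401 [-9.9 -9.4 -9.1 -8.7 -8.2]
-4 409 [-10.   -9.4  -9.   -8.6  -8.2]
0 408 [-9.9 -9.3 -9.  -8.6 -8.1]
4 429 [-9.9 -9.4 -9.  -8.5 -7.9]
8 441 [-9.9 -9.3 -9.  -8.5 -7.9]
12 450 [-9.9 -9.3 -8.9 -8.5 -7.8]
16 487 [-9.7 -9.  -8.6 -8.1 -7.2]
20 526 [-9.2 -8.5 -8.  -5.9  1.1]
24 363 [-8.7 -7.7 -3.8  0.6  2.3]
```

Wall measurement (0.40) agrees with the frame (0.39). Inserting.

{"api": "drive_tool", "payload": {
  "motion": [
    [[0,0.4,0],[0,0,0],1],
    [[0,0,0],[0,0,0],1],
    [[0,0,-0.3],[0,0,0],1],
    [[0,0,-0.4],[0,0,0],1],
    [[0,0,-0.3],[0,0,0],1],
    [[0,0,0],[0,0,0],1]
  ]
}}

```text
time: 22.6
tool_pos: [0.6417, -0.1658, 0.0785]
tool_rot: [-0.582, 0.242, -0.299, 0.717]
contact_force: [1.2, -0.7, 0.2]
gripper_width: 0.612
```

```bash
python3 goal.py -.0238 .001 .058 45; python3 rel.py pics/w12.png|grep -E "^-(56|48|40|12) "
```

```text
board pos of lid now [-0.0036  0.0008  0.0777] tilt/yaw err [ 0.04 -0.02  0.  ] goal tcp [ 0.622  -0.1614  0.0588] shift [-0.01 -0.01 -1.13] shift after turn [-0.01 -0.01 -1.13] F [ 1.2 -0.7  0.2]
-56 268 [5.1 5.4 5.8 6.1 6.7]
-48 284 [5.  5.5 5.8 6.2 6.8]
-40 137 [4.9 5.3 5.8 6.  6.5]
-12 400 [-9.9 -9.4 -9.  -8.6 -8. ]
```

{"api": "drive_tool", "payload": {
  "motion": [
    [[0,0,-0.4],[0,0,0],1],
    [[0,0,-0.3],[0,0,0],1],
    [[0,0,-0.2],[0,0,0],1],
    [[0,0,-0.1],[0,0,0],1],
    [[0,0,0],[0,0,0],1],
    [[0,0,0],[0,0,0],1]
  ]
}}

```text
time: 23.25
tool_pos: [0.6267, -0.163, 0.0635]
tool_rot: [-0.582, 0.241, -0.297, 0.718]
contact_force: [-0.5, 0.4, -0.4]
gripper_width: 0.616
```

{"api": "drive_tool", "payload": {
  "motion": [
    [[0,0,-0.06],[0,0,0],1],
    [[0,0,-0.06],[0,0,0],1],
    [[0,0,0],[0,0,0],1]
  ]
}}

```text
time: 23.55
tool_pos: [0.6242, -0.1624, 0.0608]
tool_rot: [-0.582, 0.241, -0.297, 0.718]
contact_force: [0.1, -0.2, -0.5]
gripper_width: 0.618
```

```bash
python3 goal.py -.0238 .001 .058 45
```

```text
board pos of lid now [-0.0214  0.0005  0.06  ] tilt/yaw err [ 0.   -0.01  0.01] goal tcp [ 0.622  -0.1614  0.0588] shift [-0.02 -0.01 -0.12] shift after turn [-0.02 -0.01 -0.12] F [ 0.1 -0.2 -0.5]
```

{"api": "drive_tool", "payload": {
  "motion": [
    [[0,0,-0.06],[0,0,0],1],
    [[0,0,-0.06],[0,0,0],1],
    [[0,0,0],[0,0,0],1]
  ]
}}

```text
time: 23.85
tool_pos: [0.622, -0.1619, 0.0585]
tool_rot: [-0.582, 0.241, -0.297, 0.717]
contact_force: [0.5, 0.6, -1.1]
gripper_width: 0.614
```

{"api": "drive_tool", "payload": {
  "motion": [
    [[0,0,-0.06],[0,0,0],1],
    [[0,0,0],[0,0,0],1]
  ]
}}

```text
time: 24.05
tool_pos: [0.6215, -0.1619, 0.0582]
tool_rot: [-0.582, 0.241, -0.297, 0.718]
contact_force: [-0.3, -0.7, 0.4]
gripper_width: 0.615
```

{"api": "drive_tool", "payload": {
  "motion": [
    [[0,0,-0.06],[0,0,0],1],
    [[0,0,0],[0,0,0],1]
  ]
}}

```text
time: 24.25
tool_pos: [0.6213, -0.1619, 0.0582]
tool_rot: [-0.582, 0.24, -0.296, 0.718]
contact_force: [3.5, 0.2, 2.5]
gripper_width: 0.615
```

Floor contact is felt again, about 4 N and stalled. I release and retreat.

{"api": "drive_tool", "payload": {
  "motion": [
    [[0,0,0],[0,0,0],0.2],
    [[0,0,0],[0,0,0],-0.3],
    [[0,0,0],[0,0,0],-1],
    [[0,0,0],[0,0,0],-1],
    [[0,0,0],[0,0,0],-1],
    [[0,0,0],[0,0,0],-1],
    [[0,-0.4,0],[0,0,0],-1],
    [[0,-0.8,0],[0,0,0],-1],
    [[0,-1,0],[0,0,0],-1],
    [[0,-1,0],[0,0,0],-1],
    [[0,-1,0],[0,0,0],-1],
    [[0,-0.5,0],[0,0,0],-1]
  ]
}}

```text
time: 25.45
tool_pos: [0.5382, -0.1444, 0.1411]
tool_rot: [-0.582, 0.241, -0.297, 0.718]
contact_force: [0.3, 0.1, -0.1]
gripper_width: 1.004
```

Run:
```python
from h import *
from plant import manip
s=manip.state();f=manip.grab_frame("wrist");T=tool_T(s)@f["T_tool_cam"];print(s["time"],s["tool_pos"].round(3))
b=inboard(cloud(f,T))*1000;g=f["img"].astype(int);ok=(f["range_z"]>0)&(abs(b[...,1])<35)&(abs(b[...,0])<100)&(b[...,2]>25)&(np.ptp(g,axis=2)<25)&(b[...,2]<110)
q=b[ok];sl=(q[:,0]+q[:,2])*.7071;n=(q[:,0]-q[:,2])*.7071
for nm,x in(("near",-21.8),("far",15.2)):
    e=(x-56)*.7071-6;k=abs(n-e)<7;print(nm,k.sum(),"slope",np.percentile(sl[k],[2,50,98.5]).round(1),"n",np.percentile(n[k],[5,50,95]).round(1),"y",np.percentile(q[k][:,1],[1,50,99]).round(1),"expect top",(x+56)*.7071+28,"n",e)
f2=manip.grab_frame("scene");cv2.imwrite("pics/fin.png",np.hstack([f["img"],cv2.resize(f2["img"][170:290,190:290],(288,384),interpolation=2)]))
```

```text
25.45 [ 0.538 -0.144  0.141]
near 1992 slope [ 9.8 28.5 49.7] n [-63.7 -62.3 -60.4] y [-25.2   0.7  26.9] expect top 52.18282 n -61.01237999999999
far 1322 slope [41.  58.9 75.6] n [-37.3 -35.9 -34.4] y [-25.1   1.6  27.5] expect top 78.34552 n -34.84967999999999
```

View pics/fin.png

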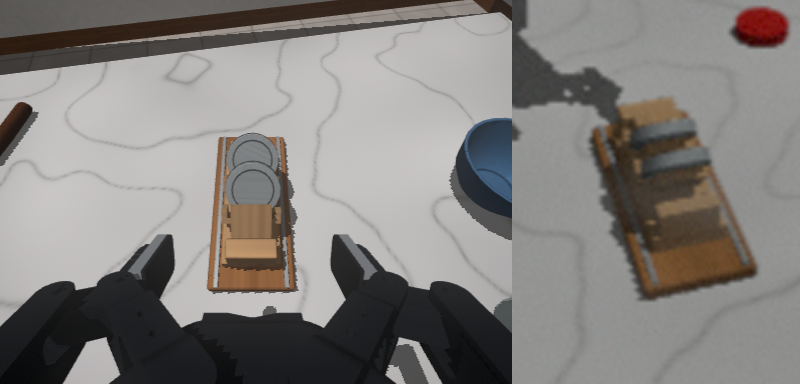

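Both lids are seen leaning in their pockets at (252,188) and (252,152), parallel and at the same depth. The robot is clear of the rack. Handing in.

```bash
python3 -c "
from plant import manip
print(manip.job_done(), manip.state()['time'])"
```

```text
the job is handed in; nothing more can be done
the job is handed in; nothing more can be done
```

Both steel lids are in the drying rack, one in each pocket, and I handed the job in at about 25.5 s of the 70 s allowed. I placed the far pocket first, then the near one. Each lid went in at 45° until it met the floor at about 3–4 N, and was then released. The bowl, jar and spoon were not approached.

- **Depth:** in the last wrist picture both lids lean against their far walls and are centred within 2 mm. Their top edges lie 25.9 mm apart along the slope, against 26.2 mm expected, so both sit equally deep. Each top edge read about 2.5 mm below the nominal value, probably from the percentile used to find the edge and the 2 mm camera calibration.
- **Carriage offset (d):** the estimates did not fully agree. In board coordinates d came out at about -5 mm. In the frame I drove by it was -3.3 mm, because the top and wrist cameras differ by about 2 mm. I went by the wall distances measured relative to the held lid, which matched to within 0.3 mm.
- **Slips along the way:** I made a 10 mm error in the first hover height and corrected it before inserting. The second lid was held about 4 mm nearer the fingertips than the first, and I allowed for that.

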